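Reload the boot scraper's brush row and start it

ROBOT

A 6-joint arm with a two-finger parallel gripper is mounted at the origin on the work surface. World frame = base frame: x ahead of the robot, y to its left, z up, the work surface at z = 0. Lengths are in mm, angles in rad, forces in N, time in s.
With the tool pointing down it reaches from about 400 to 925 mm from the base axis. Payload 12.5 kg.
Tool frame: the origin (TCP) lies at the very end of the fingers, on their centre line; the grasp point (between the pads) lies 19 mm behind it; z points along the fingers, y is the direction in which the jaws open and shut (so a half turn about z gives the same grasp; the last joint's range is limited). The gripper opens to 95 mm and grips with 3 to 60 N. Pads are 20 mm wide; open, the fingers measure 119 mm over their backs; the gripper's body (75 mm by 180 mm) begins 59 mm behind the grasp point.
Start: joints at [-1.321, 0.491, 1.559, -0, 1.092, -0.106], TCP at [217.736, -585.865, 214.661] pointing down, gripper open.
Joint ranges: [-3.1, 3.1], [-0.84, 2.19], [0.05, 2.79], [-1.13, 4.28], [0.06, 2.93], [-2.69, 2.69]. Speed limits (rad/s): [2.22, 2.22, 2.79, 3.14, 3.14, 3.14].

INTERFACE

Orientations are given as [roll, pitch, yaw] about the fixed x, y, z axes, in that order (R = Rz(yaw) Ry(pitch) Rx(roll)).
In Python, from cell import env gives the robot as it stands.
- The arm moves only by the shell command python3 -m pendant 'ROWS'. ROWS is JSON, a list that holds one entry, the list of rows, each a list of 5 numbers: the opening, from 0 (shut) to 1 (fully open), then the shift along the tool's x, y, z in m, then the turn about the tool's z in rad. A call has exactly 8 rows; each row is the pose to reach, as a shift and turn from the pose commanded when the call began, along the tool's axes at that moment; what a row does not reach only later rows make up. A row lasts 1/10 s, in which the tool goes at most 50 mm and 8.59 degrees, less where a joint would pass 70% of its speed; a pose out of reach is approached as far as the arm can. A call with a gripper value outside its range is refused whole. The fingers move at their own pace and stop on an object; the grip force is fixed at half the most. Time passes only in rows, so rows that repeat a pose let the fingers close, or fill a call up. It gives the time, the measured TCP pose, the force and the opening at its end, in the units of the state.
- env.state(): the state, without advancing time (a new reading comes with each control period).
- env.read_camera(name): name is "scene" or "top"; returns a dict with "image" (420x560x3 uint8, blue, green, red), "range_z" (420x560 float32, mm along the optical axis (not along the pixel's ray), 0 where there is no reading), "fx", "fy", "cx", "cy" (pixels), "rvec" (rotation vector, rad) and "tvec" (3), from world to camera coordinates, as OpenCV has them. Camera axes: x right, y down, z forward; pixel columns grow to the right and rows downward; lengths in mm; the calibration is good to about 2 mm. A picture is of the moment at which its call begins.
- env.job_done(): hands the job in, once; it reports no verdict.
The state is a dict: "t": time; "joints": joint angles; "qvel": joint speeds; "tau": joint torques, N m; "eef_pos": TCP position; "tcp_rot": TCP orientation; "ft_force": force on the tool from outside, world axes, zero at the start; "moment": the same for the moment, N m; "opening": opening from 0.0 (shut) to 1.0 (fully open).
Only numpy, scipy, OpenCV 4.12 (cv2) and the standard library are available. Lean on these libraries where they do the work, as an engineer would, in place of code of your own. Each camera call takes 0.05 s, during which the arm holds its last target. There are 200 camera calls.

TASK

Clear the ivory shoehorn from in front of the boot scraper by laying it flat in the shallow wooden tray, and slide every spare brush cartridge that lies on the step, nose first and fully home against the back wall, between two neighbouring bristle pads of the scraper, at most one in each gap. When all that is done, start the scraper by pressing the three silver pushes on the iron panel fully, one at a time: first the smallest, then the medium one, then the largest. Leave the polish box, the cream jar and the shoe alone.

Things in the scene. Friction and masses are not known exactly. Their poses are not given: they have to be found in the camera images.
- scraper: iron boot scraper fixed on the step: four sprung bristle pads in a row before a 50 mm back wall, a drum with crank (120 mm tall) behind. Origin: step level, middle of the pad row; x points from the open front to the back wall (its face at x = +45 mm); pad fronts at x = -40 mm. A cartridge that is home has its origin at x = +2 mm, handle out in front. The step in the gaps is bare and level
- pad1_top (a point): top centre, 38 mm up, of bristle pad 1 (1 to 4 run from the scraper's +y to -y side). Pad: 80 long (x) x 44 wide, 38 tall, half-round front end (radius 22); slides along y on rods, sprung (250 N/m, 24 mm each way), slippery nylon bristles. Unloaded pads sit at scraper y = +105, +35, -35, -105 mm with 26 mm gaps; a 36 mm brush head spreads them and is then held
- pad2_top (a point): top centre, 38 mm up, of bristle pad 2 (1 to 4 run from the scraper's +y to -y side). Pad: 80 long (x) x 44 wide, 38 tall, half-round front end (radius 22); slides along y on rods, sprung (250 N/m, 24 mm each way), slippery nylon bristles. Unloaded pads sit at scraper y = +105, +35, -35, -105 mm with 26 mm gaps; a 36 mm brush head spreads them and is then held
- pad3_top (a point): top centre, 38 mm up, of bristle pad 3 (1 to 4 run from the scraper's +y to -y side). Pad: 80 long (x) x 44 wide, 38 tall, half-round front end (radius 22); slides along y on rods, sprung (250 N/m, 24 mm each way), slippery nylon bristles. Unloaded pads sit at scraper y = +105, +35, -35, -105 mm with 26 mm gaps; a 36 mm brush head spreads them and is then held
- pad4_top (a point): top centre, 38 mm up, of bristle pad 4 (1 to 4 run from the scraper's +y to -y side). Pad: 80 long (x) x 44 wide, 38 tall, half-round front end (radius 22); slides along y on rods, sprung (250 N/m, 24 mm each way), slippery nylon bristles. Unloaded pads sit at scraper y = +105, +35, -35, -105 mm with 26 mm gaps; a 36 mm brush head spreads them and is then held
- brush1: spare wooden brush cartridge lying on the step; may be absent. Head 85 long x 36 wide x 30 tall, its front 35 mm tapering to a rounded nose 16 wide at +x; plain handle 70 long x 22 wide x 28 tall behind it, its middle 77.5 mm behind the origin. Origin: underside, middle of the head (nose tip x = +42.5, handle end x = -112.5 mm). About 0.2 kg
- brush2: spare wooden brush cartridge lying on the step; may be absent. Head 85 long x 36 wide x 30 tall, its front 35 mm tapering to a rounded nose 16 wide at +x; plain handle 70 long x 22 wide x 28 tall behind it, its middle 77.5 mm behind the origin. Origin: underside, middle of the head (nose tip x = +42.5, handle end x = -112.5 mm). About 0.2 kg
- brush3: spare wooden brush cartridge lying on the step; may be absent. Head 85 long x 36 wide x 30 tall, its front 35 mm tapering to a rounded nose 16 wide at +x; plain handle 70 long x 22 wide x 28 tall behind it, its middle 77.5 mm behind the origin. Origin: underside, middle of the head (nose tip x = +42.5, handle end x = -112.5 mm). About 0.2 kg
- shoehorn: ivory-coloured resin shoehorn lying flat in front of the scraper, 180 long (x), 14 thick. Origin: underside, mid length. Handle 26 wide x 14 thick from x = -90 to +25 mm, blade 40 wide x 8 thick from there to x = +90 mm. 0.08 kg
- tray: shallow wooden tray fixed to the step, 120 (x) x 230 (y) x 16 tall, walls and floor 4 mm thick. Origin: underside, centre. The shoehorn lies along its y
- panel: iron control panel fixed to the step, 85 (x) x 230 (y) x 20 tall, origin underside centre. The three round silver pushes stand in a row along its y, 70 mm apart, in an order that changes
- push_small_top (a point): centre of the top of the small silver push, 24 mm in diameter, facing up
- push_medium_top (a point): centre of the top of the medium silver push, 36 mm in diameter, facing up
- push_large_top (a point): centre of the top of the large silver push, 52 mm in diameter, facing up
- push_small (a joint): travel of the small silver push: joint value 0 = out, 0.006 m = fully down, springs back, full press takes about 4 N; it counts as pressed beyond 0.0042
- push_medium (a joint): travel of the medium silver push: joint value 0 = out, 0.006 m = fully down, springs back, full press takes about 4 N; it counts as pressed beyond 0.0042
- push_large (a joint): travel of the large silver push: joint value 0 = out, 0.006 m = fully down, springs back, full press takes about 4 N; it counts as pressed beyond 0.0042
- polish_box: black tin polish box, 78 x 113 x 42 mm, origin underside centre; a bystander, leave alone
- cream_jar: white jar with brass cap, 60 mm diameter x 70 tall, origin underside centre; a bystander, leave alone
- shoe: brown leather shoe, 270 x 90 x 96 mm, origin underside centre; a bystander, leave alone

How it is judged (in metres and radians):
On the way, in this order (a step that is already met when the one before it is completed fails the run):
1. the shoehorn lies in the tray and every cartridge present is fully home between two pads (x of shoehorn in the frame of tray between -0.05 and 0.05 m and y of shoehorn in the frame of tray between -0.05 and 0.05 m and height (world z) of shoehorn below 0.012 m and angle between shoehorn's own z axis and vertical below 0.15 rad and x of brush1 in the frame of scraper between -0.006 and 0.015 m and y of brush1 in the frame of scraper between -0.1 and 0.1 m and height (world z) of each of brush1, brush2, brush3 below 0.008 m and angle between each of brush1, brush2, brush3's own z axis and vertical below 0.12 rad and angle between the x axis of each of brush1, brush2, brush3 and the x axis of scraper, either way round below 0.12 rad and x of brush2 in the frame of scraper between -0.006 and 0.015 m and y of brush2 in the frame of scraper between -0.1 and 0.1 m and x of brush3 in the frame of scraper between -0.006 and 0.015 m and y of brush3 in the frame of scraper between -0.1 and 0.1 m), for 0.2 s.
2. the small push is pressed on its own (value of joint push_small above 0.0042 m and value of joint each of push_medium, push_large below 0.0025 m), for 0.05 s.
3. the medium push is pressed on its own (value of joint push_medium above 0.0042 m and value of joint each of push_small, push_large below 0.0025 m), for 0.05 s.
4. the large push is pressed on its own (value of joint push_large above 0.0042 m and value of joint each of push_small, push_medium below 0.0025 m), for 0.05 s.
At the end, for the whole second after the job is handed in: Each cartridge present is upright on the step between two pads, nose within about 8 mm of the back wall, in line within 0.12 rad; the shoehorn lies flat in the tray, its middle within 50 mm of the tray centre each way; pushes out again, all at rest (all of step 1 and linear speed of each of brush1, brush2, brush3, shoehorn below 0.02 m/s and value of joint each of push_small, push_medium, push_large below 0.002 m); the robot touches nothing.
It fails at once if a bystander was shoved more than 30 mm or tipped (distance of any of polish_box, cream_jar, shoe from where it was at the start of the episode above 0.03 m or angle between any of polish_box, cream_jar, shoe's own z axis and vertical above 0.5 rad).
It fails at once if two pushes were pressed at once (value of joint each of push_small, push_medium above 0.0042 m or value of joint each of push_medium, push_large above 0.0042 m or value of joint each of push_small, push_large above 0.0042 m).
Of brush1, brush2, brush3 only 2 to 3 are there at a start; the rules pass over those that are not, and their reading is None.
At some moment in a run one of brush1, brush2, brush3, shoehorn may be knocked a few centimetres aside while the robot is not near it.
Once in a run the grip may slacken for a moment while it holds something.
It also fails if it takes over 210 s, if anything falls off the work surface, if the arm or the gripper's body presses on something with over 40 N, if the wrist force passes 120 N, or if a joint passes its speed limit or range.

## Working session

There is one attempt and no reset: what is moved stays moved. The work goes in short steps, Python scripts to look and compute and a shell command to move; the robot and the scene stay as the last step left them, time stands still between calls to the robot, and variables do not carry over. Pictures are saved under pics/ and viewed, about 12 in all and at most 16, crops included, and the job is handed in when it is done.

```bash
ls; mkdir -p pics
cat > h.py <<'E'
import numpy as np, cv2
from cell import env
def cam(n):
    c=env.read_camera(n); c['R']=cv2.Rodrigues(np.array(c['rvec'],float))[0]; c['t']=np.array(c['tvec'],float).ravel(); return c
def ray(c,u,v,z):
    d=c['R'].T@np.array([(u-c['cx'])/c['fx'],(v-c['cy'])/c['fy'],1.]); o=-c['R'].T@c['t']
    return o+d*(z-o[2])/d[2]
def cloud(c):
    v,u=np.mgrid[:420,:560]; Z=c['range_z'].astype(float)
    P=np.stack([(u-c['cx'])/c['fx']*Z,(v-c['cy'])/c['fy']*Z,Z],-1)
    W=(P-c['t'])@c['R']; W[Z==0]=np.nan; return W
E
python3 - <<'E'
from h import *
print(env.state())
for n in('top','scene'):
    c=cam(n); cv2.imwrite(f'pics/{n}0.png',c['image']); np.savez(f'{n}0.npz',**c)
    print(n,-c['R'].T@c['t'],c['R'].round(3).tolist(),c['fx'])
    W=cloud(c); print(W[::60,::80].round(0).tolist() if n=='top' else '')
E
```

```text
pics
{'t': 0.0, 'joints': array([-1.32062349e+00,  4.91561159e-01,  1.55944566e+00, -5.53988439e-06,
        1.09169685e+00, -1.05561069e-01]), 'qvel': array([ 1.97050335e-03, -8.65454780e-04,  2.38482232e-04, -5.74568597e-04,
        5.23614276e-05,  1.88898060e-03]), 'tau': array([-1.00701440e-03, -6.12645650e+01, -2.58177173e+01,  6.91936864e-02,
        4.83012199e-02, -1.29078526e-04]), 'eef_pos': array([ 217.65675509, -585.61831795,  214.06205841]), 'tcp_rot': array([-3.14048730e+00, -1.12177193e-04,  3.55736403e-01]), 'ft_force': array([-0.10711986,  0.31420563,  0.20573456]), 'moment': array([ 0.06872046, -0.05065862, -0.03701156]), 'opening': 0.9959791058110682}
top [ 460.91394644   47.60811806 1636.11033302] [[-0.016, -1.0, 0.004], [-0.998, 0.016, -0.055], [0.055, -0.005, -0.998]] 531.7524641075004
[[[1549.0, 1301.0, -759.0], [1539.0, 930.0, -748.0], [1537.0, 566.0, -754.0], [1521.0, 197.0, -731.0], [1513.0, -167.0, -725.0], [1514.0, -534.0, -739.0], [1513.0, -905.0, -749.0]], [[1260.0, 1284.0, -732.0], [1260.0, 929.0, -748.0], [1255.0, 566.0, -751.0], [1242.0, 200.0, -728.
[... 307 characters left out ...]
0], [625.0, 158.0, 2.0], [621.0, -89.0, 1.0], [615.0, -332.0, 19.0], [614.0, -586.0, -4.0]], [[450.0, 1111.0, -418.0], [448.0, 648.0, 7.0], [444.0, 404.0, 4.0], [440.0, 160.0, 5.0], [436.0, -85.0, 2.0], [432.0, -330.0, 4.0], [nan, nan, nan]], [[238.0, 1032.0, -270.0], [266.0, 649.0, 0.0], [262.0, 405.0, 5.0], [258.0, 162.0, 2.0], [254.0, -82.0, 2.0], [249.0, -327.0, -5.0], [246.0, -570.0, 2.0]], [[28.0, 1030.0, -271.0], [87.0, 647.0, 4.0], [81.0, 407.0, -1.0], [76.0, 165.0, -6.0], [192.0, -40.0, 502.0], [244.0, -157.0, 730.0], [218.0, -328.0, 631.0]]]
scene [1137.27696969 -743.77279959  996.05146956] [[0.815, 0.579, -0.005], [0.391, -0.556, -0.733], [-0.428, 0.596, -0.68]] 407.67482073364016
```

View pics/top0.png

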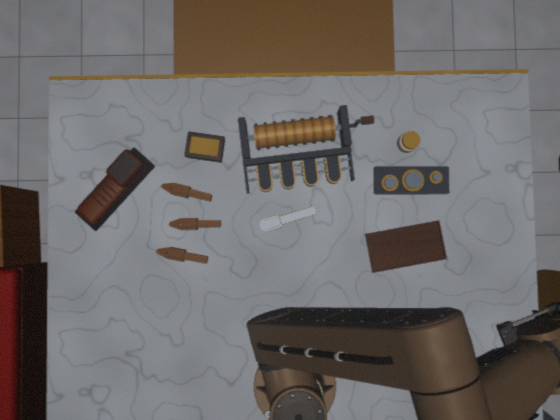

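View pics/scene0.png

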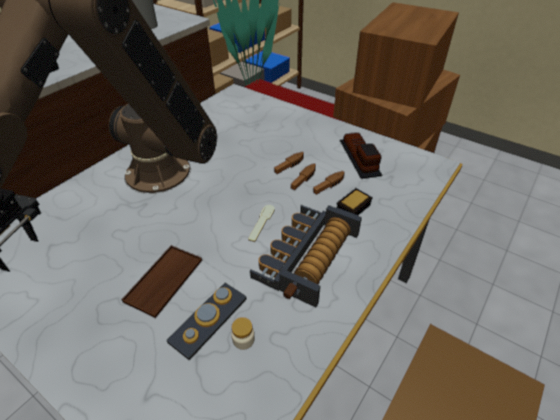

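The top view shows three brushes at (188,191), (195,224) and (182,255), noses to the left. The shoehorn is at (288,217), the scraper pads along row ~173, the panel at (411,180) and the tray at (405,247). The scene view agrees. I'll take an enlarged crop and segment the brushes and shoehorn.

```bash
cat > seg.py <<'E'
from h import *
def brushes(c,ztop=29):
    hsv=cv2.cvtColor(c['image'],cv2.COLOR_BGR2HSV)
    m=((hsv[...,0]<20)&(hsv[...,1]>90)&(hsv[...,2]>40)).astype(np.uint8)
    out=[]
    for k in cv2.findContours(m,cv2.RETR_EXTERNAL,cv2.CHAIN_APPROX_NONE)[0]:
        if cv2.contourArea(k)<150: continue
        P=np.array([ray(c,u,v,ztop)[:2] for u,v in k[:,0]],np.float32)
        r=cv2.minAreaRect(P); out.append((np.round(k[:,0].mean(0)),r,P))
    return out
def horn(c,z=11):
    hsv=cv2.cvtColor(c['image'],cv2.COLOR_BGR2HSV)
    return hsv
E
python3 - <<'E'
from seg import *
c=dict(np.load('top0.npz'))
im=c['image']
cv2.imwrite('pics/crop1.png',cv2.resize(im[95:280,225:460],None,fx=3.4,fy=3.2*3.4/3.2,interpolation=cv2.INTER_CUBIC)[:600])
hsv=cv2.cvtColor(im,cv2.COLOR_BGR2HSV)
for u,v in [(188,191),(205,195),(195,224),(290,217),(270,222),(305,212),(300,230),(230,240),(405,247),(380,180),(390,184),(413,180),(436,177),(288,175),(310,172)]: print((u,v),hsv[v,u],im[v,u])
for p,r,_ in brushes(c): print(p,np.round(r[0],1),np.round(r[1],1),round(r[2],1))
E
```

```text
(188, 191) [ 12 127  92] [46 65 92]
(205, 195) [ 14 131 103] [ 50  74 103]
(195, 224) [ 14 126  93] [47 68 93]
(290, 217) [110  22 172] [172 162 157]
(270, 222) [106  25 172] [172 163 155]
(305, 212) [111  24 171] [171 160 155]
(300, 230) [108  19 135] [135 129 125]
(230, 240) [101  15 140] [140 137 132]
(405, 247) [10 97 66] [41 49 66]
(380, 180) [98 16 63] [63 62 59]
(390, 184) [106  39 111] [111 102  94]
(413, 180) [106  44 111] [111 101  92]
(436, 177) [107  45 113] [113 102  93]
(288, 175) [112  42  66] [66 58 55]
(310, 172) [116  27  66] [66 60 59]
[494. 391.] [ -42.3 -605. ] [172.4 412.2] 22.5
[425. 367.] [  51.8 -386.7] [163.2  67.1] 20.8
[458. 364.] [  65.1 -497.8] [ 92.5 149.7] 88.1
[548. 289.] [ 276.6 -767.4] [ 63.4 116.8] 87.5
[  9. 346.] [145.9 849. ] [444.9  53.8] 0.7
[182. 255.] [398.7 334.5] [150.6  31.7] 77.8
[403. 246.] [ 415.1 -340.3] [111.9 220.4] 9.0
[195. 224.] [492.5 294.7] [147.9  27.2] 89.1
[  9. 219.] [497.  824.6] [244.2 111.4] 0.7
[187. 191.] [590.7 319.5] [150.7  31.2] 76.5
[114. 186.] [603.1 548. ] [ 77.7 242.4] 50.1
[203. 146.] [729.1 264.2] [88.6 53.7] 80.9
[412. 138.] [ 738.  -365.6] [51.6 52.4] 43.9
[294. 132.] [766.9 -12. ] [ 74.4 244.7] 5.5
[103.  77.] [945.7 565.1] [ 10.3 342.5] 0.0
[288.  45.] [1.0578e+03 1.0000e+00] [770.3 241.5] 89.2
```

View pics/crop1.png

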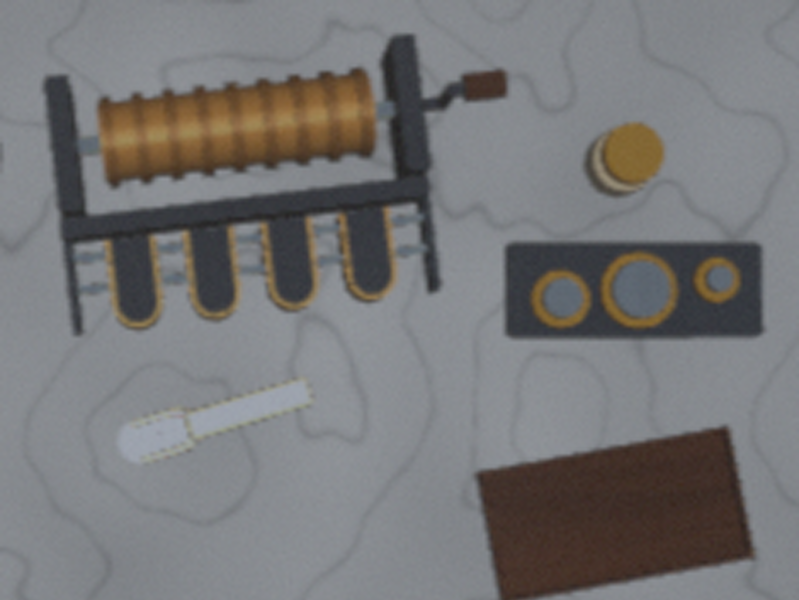

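The crop (offset 225,95, scale 3.4) shows pad front tips at (138,326), (214,317), (293,308) and (372,299). The pushes are medium (561,298), large (640,288) and small (717,279), left to right. The horn's blade is at the left. Next I'll compute all the poses.

Run:
```python
from seg import *
c=dict(np.load('top0.npz')); im=c['image']; W=cloud(c)
f=lambda x,y,z:ray(c,x/3.4+225-.35,y/3.4+95-.35,z)[:2]
tips=np.array([f(*p,36) for p in [(138,325),(214,316),(293,307),(372,298)]]); print('tips',tips.round(1),np.linalg.norm(np.diff(tips,axis=0),axis=1))
d=tips[0]-tips[3]; yaw=np.arctan2(-d[0],d[1]); X=np.array([np.cos(yaw),np.sin(yaw)]); print('scraper yaw',yaw,'origin',tips.mean(0)+40*X)
wall=[f(*p,50) for p in [(65,240),(428,203)]]; print('wall front edge top',wall, [ (w-(tips.mean(0)+40*X))@X for w in wall])
hsv=cv2.cvtColor(im,cv2.COLOR_BGR2HSV).astype(int)
# pushes
m=((hsv[...,2]>85)&(hsv[...,2]<200)).astype(np.uint8); roi=np.zeros_like(m); roi[169:191,377:447]=1
m=m*roi
n,l,s,ce=cv2.connectedComponentsWithStats(m)
for i in range(1,n):
    if s[i,4]>10:
        z=np.nanmedian(W[l==i][:,2]); print('push',ce[i],s[i],z.round(1),ray(c,*ce[i],28)[:2].round(1))
# horn
hm=((im.min(2)>148)).astype(np.uint8); hm[:195]=0;hm[240:]=0;hm[:,:245]=0;hm[:,330:]=0
k=max(cv2.findContours(hm,cv2.RETR_EXTERNAL,cv2.CHAIN_APPROX_NONE)[0],key=cv2.contourArea)
P=np.array([ray(c,u,v,12)[:2] for u,v in k[:,0]],np.float32); print('horn',cv2.minAreaRect(P),cv2.boundingRect(k))
for p,r,P in brushes(c):
    if 150<p[1]<280 and 150<p[0]<225:
        b=cv2.boxPoints(r); e=[b[1]-b[0],b[2]-b[1]]; e=max(e,key=np.linalg.norm); e=e/np.linalg.norm(e); e*=np.sign(e[1])
        C=np.array(r[0]); print('brush',p,'C',C.round(1),'head',np.degrees(np.arctan2(e[1],e[0])).round(1),'handle',(C-42.5*e).round(1))
tr=[f(*p,16) for p in [(478,472),(728,427),(752,556),(502,600)]]; tr=np.array(tr);print('tray',tr.round(1),tr.mean(0),[np.linalg.norm(tr[i]-tr[i-1]) for i in range(4)])
print('tray yaw',np.degrees(np.arctan2(-(tr[0]-tr[1])[0],(tr[0]-tr[1])[1])))
```

```text
tips [[ 589.2   79.6]
 [ 596.2   12. ]
 [ 603.1  -58.3]
 [ 610.  -128.7]] [67.93928796 70.65016191 70.71684895]
scraper yaw 0.09937459947516679 origin [639.41027868 -19.86062951]
wall front edge top [array([664.28031981, 142.57647129]), array([ 692.13625926, -178.47056723])] [np.float64(40.862909316877904), np.float64(36.72998229670206)]
push [412.56390977 179.80451128] [402 169  23  22 399] 38.2 [ 614.6 -368.4]
push [435.55555556 176.82962963] [429 171  14  13 135] 34.2 [ 622.5 -438.7]
push [389.5        182.42735043] [381 174  18  17 234] 36.2 [ 607.7 -298. ]
horn ((515.1087036132812, -18.516437530517578), (21.08108901977539, 110.1435546875), 15.764500617980957) (280, 207, 36, 16)
brush [182. 255.] C [398.7 334.5] head 77.8 handle [389.7 292.9]
brush [195. 224.] C [492.5 294.7] head 89.1 handle [491.8 252.2]
brush [187. 191.] C [590.7 319.5] head 76.5 handle [580.8 278.2]
tray [[ 454.  -222.4]
 [ 490.7 -447.8]
 [ 375.1 -465.5]
 [ 339.7 -240.9]] [ 414.88099148 -344.15589819] [np.float64(115.79470676162371), np.float64(228.38819593648165), np.float64(116.90271247362283), np.float64(227.3458302444536)]
tray yaw 9.23527897047507
```

```bash
cat > go.py <<'E'
# usage: python3 go.py x y z yawdeg -> shift/turn in tool axes from the current pose
import sys
from h import *
from scipy.spatial.transform import Rotation as Ro
s=env.state(); R=Ro.from_euler('xyz',s['tcp_rot']).as_matrix()
x,y,z,a=map(float,sys.argv[1:5])
d=R.T@(np.array([x,y,z])-s['eef_pos'])/1000
t=-(np.radians(a)-s['tcp_rot'][2]); t=(t+np.pi)%(2*np.pi)-np.pi
print('t',round(s['t'],2),'pos',s['eef_pos'].round(1),'rot',s['tcp_rot'].round(4),'op',round(s['opening'],3),'F',s['ft_force'].round(1),'-> shift',d.round(4),'turn',round(t,4))
E
python3 -m pendant '[[[0.6,0.3,-0.29,0,-1.1],[0.6,0.3,-0.29,0,-1.1],[0.6,0.3,-0.29,0,-1.1],[0.6,0.3,-0.29,0,-1.1],[0.6,0.3,-0.29,0,-1.1],[0.6,0.3,-0.29,0,-1.1],[0.6,0.3,-0.29,0,-1.1],[0.6,0.3,-0.29,0,-1.1]]]'
python3 go.py 506.3 12.8 80 105.8
```

```text
t: 0.9
eef_pos: [390.8, -223.2, 214.6]
tcp_rot: [3.142, 0.0, 1.461]
ft_force: [1.3, -0.9, -0.5]
opening: 0.601
t 0.9 pos [ 390.8 -223.2  214.6] rot [3.1416e+00 1.0000e-04 1.4609e+00] op 0.601 F [ 1.3 -0.9 -0.5] -> shift [0.2472 0.0889 0.1346] turn -0.3856
```

```bash
python3 -m pendant '[[[0.6,0.247,0.089,0.135,-0.386],[0.6,0.247,0.089,0.135,-0.386],[0.6,0.247,0.089,0.135,-0.386],[0.6,0.247,0.089,0.135,-0.386],[0.6,0.247,0.089,0.135,-0.386],[0.6,0.247,0.089,0.135,-0.386],[0.6,0.247,0.089,0.135,-0.386],[0.6,0.247,0.089,0.135,-0.386]]]'
python3 go.py 506.3 12.8 3 105.8
```

```text
t: 1.7
eef_pos: [506.9, 10.7, 79.0]
tcp_rot: [-3.14, -0.0, 1.844]
ft_force: [-0.4, 0.2, 0.8]
opening: 0.601
t 1.7 pos [506.9  10.7  79. ] rot [-3.1401e+00 -5.0000e-04  1.8438e+00] op 0.601 F [-0.4  0.2  0.8] -> shift [0.0021 0.0001 0.076 ] turn -0.0027
```

```bash
python3 -m pendant '[[[0.6,0,0,0.03,0],[0.6,0,0,0.06,0],[0.6,0,0,0.075,0],[0.6,0,0,0.075,0],[0.3,0,0,0.075,0],[0,0,0,0.075,0],[0,0,0,0.075,0],[0,0,0,0.075,0]]]'
python3 -m pendant '[[[0,0,0,0,0],[0,0,0,0,0],[0,0,0,-0.01,0],[0,0,0,-0.04,0],[0,0,0,-0.07,0],[0,0,0,-0.07,0],[0,0,0,-0.07,0],[0,0,0,-0.07,0]]]'
python3 go.py 415 -344 75 99.2
```

```text
t: 2.5
eef_pos: [507.6, 9.9, 5.4]
tcp_rot: [3.14, 0.001, 1.842]
ft_force: [0.8, -0.9, -0.2]
opening: 0.323
t: 3.3
eef_pos: [506.8, 10.1, 74.1]
tcp_rot: [-3.141, -0.0, 1.842]
ft_force: [0.2, -0.4, -0.7]
opening: 0.27
t 3.3 pos [506.8  10.1  74.1] rot [-3.1406e+00 -3.0000e-04  1.8418e+00] op 0.27 F [ 0.2 -0.4 -0.7] -> shift [-0.3166 -0.1832 -0.0009] turn 0.1104
```

```bash
python3 -m pendant '[[[0,-0.317,-0.183,0,0.11],[0,-0.317,-0.183,0,0.11],[0,-0.317,-0.183,0,0.11],[0,-0.317,-0.183,0,0.11],[0,-0.317,-0.183,0,0.11],[0,-0.317,-0.183,0,0.11],[0,-0.317,-0.183,0,0.11],[0,-0.317,-0.183,0,0.11]]]'
python3 -m pendant '[[[0,-0.317,-0.183,0,0.11],[0,0,0,0,0],[0,0,0,0,0],[0,0,0,0,0],[0,0,0,0,0],[0,0,0,0,0],[0,0,0,0,0],[0,0,0,0,0]]]' >/dev/null 2>&1 & wait
python3 go.py 415 -344 10 99.2
```

```text
t: 4.1
eef_pos: [414.3, -348.1, 73.5]
tcp_rot: [-3.141, -0.0, 1.728]
ft_force: [1.2, -0.3, -0.7]
opening: 0.27
t 4.9 pos [ 415.9 -344.3   74.6] rot [3.1416e+00 1.0000e-04 1.7320e+00] op 0.268 F [-0.2  0.4 -0.3] -> shift [ 0.0004 -0.0009  0.0646] turn 0.0007
```

```bash
python3 -m pendant '[[[0,0,0,0.02,0],[0,0,0,0.04,0],[0,0,0,0.055,0],[0,0,0,0.064,0],[0,0,0,0.064,0],[0,0,0,0.064,0],[0.25,0,0,0.064,0],[0.5,0,0,0.064,0]]]'
python3 -m pendant '[[[0.5,0,0,0,0],[0.5,0,0,0,0],[0.5,0,0,-0.03,0],[0.5,0,0,-0.08,0],[0.5,0,0,-0.12,0],[0.5,0,0,-0.14,0],[0.5,0,0,-0.14,0],[0.5,0,0,-0.14,0]]]'
python3 go.py 389.7 292.9 100 77.8
```

```text
t: 5.7
eef_pos: [416.0, -344.6, 11.3]
tcp_rot: [3.141, 0.001, 1.732]
ft_force: [1.1, -0.2, 0.3]
opening: 0.313
t: 6.5
eef_pos: [415.6, -344.2, 150.5]
tcp_rot: [3.141, 0.0, 1.732]
ft_force: [-0.1, -0.2, -0.5]
opening: 0.504
t 6.5 pos [ 415.6 -344.2  150.5] rot [3.1414e+00 4.0000e-04 1.7318e+00] op 0.504 F [-0.1 -0.2 -0.5] -> shift [0.633  0.0765 0.0503] turn 0.3739
```

```bash
python3 -m pendant '[[[0.6,0.3,0.134,0,0],[0.6,0.3,0.134,0,0],[0.6,0.3,0.134,0,0],[0.6,0.3,0.134,0,0],[0.6,0.3,0.134,0,0],[0.6,0.3,0.134,0,0],[0.6,0.3,0.134,0,0],[0.6,0.3,0.134,0,0]]]'
python3 -m pendant '[[[0.6,0.28,0.125,0,0.4],[0.6,0.28,0.125,0,0.4],[0.6,0.28,0.125,0,0.4],[0.6,0.28,0.125,0,0.4],[0.6,0.28,0.125,0,0.4],[0.6,0.28,0.125,0,0.4],[0.6,0.28,0.125,0,0.4],[0.6,0.28,0.125,0,0.4]]]'
cat > br.py <<'E'
from seg import *
def run(c):
  for p,r,P in brushes(c):
    if 120<p[1]<300 and 120<p[0]<360 and 120<max(r[1])<175 and min(r[1])<50:
        b=cv2.boxPoints(r); e=[b[1]-b[0],b[2]-b[1]]; e=max(e,key=np.linalg.norm); e=e/np.linalg.norm(e); e*=np.sign(e[1])
        C=np.array(r[0]); print('brush',p,'C',C.round(1),'dim',np.round(r[1]),'head',np.degrees(np.arctan2(e[1],e[0])).round(1),'handle',(C-42.5*e).round(1))
if __name__=='__main__':
  import sys
  c=cam('top'); cv2.imwrite('pics/%s.png'%sys.argv[1],c['image']); run(c)
E
python3 br.py top1
python3 go.py 580.8 278.2 90 76.5
```

```text
t: 7.3
eef_pos: [499.8, -23.6, 149.1]
tcp_rot: [-3.139, -0.001, 1.736]
ft_force: [-0.8, -0.1, -0.3]
opening: 0.601
t: 8.1
eef_pos: [578.3, 271.1, 148.5]
tcp_rot: [-3.14, 0.001, 1.334]
ft_force: [-0.4, -0.6, -0.9]
opening: 0.602
t 8.15 pos [578.  269.6 148.7] rot [-3.1394e+00  1.8000e-03  1.3331e+00] op 0.601 F [ 0.5 -0.7  0.4] -> shift [0.0092 0.0008 0.0587] turn -0.0021
```

View pics/top1.png

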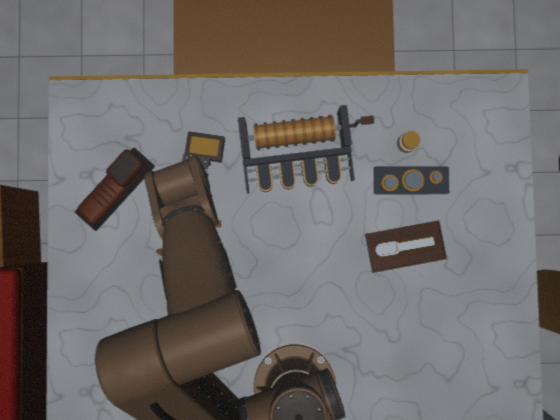

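The top view shows the shoehorn lying in the tray at (405,246), parallel to it. The arm covers the brushes. I'll grasp the upper brush now.

```bash
python3 -m pendant '[[[0.6,0.009,0.001,0.03,0],[0.6,0.009,0.001,0.07,0],[0.6,0.009,0.001,0.11,0],[0.6,0.009,0.001,0.135,0],[0.6,0.009,0.001,0.143,0],[0.3,0.009,0.001,0.143,0],[0,0.009,0.001,0.143,0],[0,0.009,0.001,0.143,0]]]'
python3 -m pendant '[[[0,0,0,0,0],[0,0,0,0,0],[0,0,0,0,0],[0,0,0,-0.02,0],[0,0,0,-0.06,0],[0,0,0,-0.07,0],[0,0,0,-0.07,0],[0,0,0,-0.07,0]]]'
python3 go.py 474.7 -106.7 75 5.7
```

```text
t: 8.95
eef_pos: [582.3, 278.1, 9.2]
tcp_rot: [3.14, -0.001, 1.331]
ft_force: [-1.1, 0.7, 0.7]
opening: 0.403
t: 9.75
eef_pos: [580.9, 278.0, 76.6]
tcp_rot: [-3.141, 0.001, 1.332]
ft_force: [-0.5, -0.4, -2.4]
opening: 0.226
t 9.75 pos [580.9 278.   76.6] rot [-3.1405e+00  9.0000e-04  1.3319e+00] op 0.226 F [-0.5 -0.4 -2.4] -> shift [-0.3989 -0.0122  0.0019] turn 1.2325
```

```bash
python3 -m pendant '[[[0,-0.399,-0.012,0,1.2],[0,-0.399,-0.012,0,1.2],[0,-0.399,-0.012,0,1.2],[0,-0.399,-0.012,0,1.2],[0,-0.399,-0.012,0,1.2],[0,-0.399,-0.012,0,1.2],[0,-0.399,-0.012,0,1.2],[0,-0.399,-0.012,0,1.2]]]'
python3 go.py 474.7 -106.7 75 5.7
```

```text
t: 10.55
eef_pos: [473.9, -108.2, 76.3]
tcp_rot: [-3.141, 0.002, 0.126]
ft_force: [1.0, -0.3, -2.3]
opening: 0.231
t 10.55 pos [ 473.9 -108.2   76.3] rot [-3.1406e+00  2.1000e-03  1.2580e-01] op 0.231 F [ 1.  -0.3 -2.3] -> shift [ 0.0009 -0.0014  0.0013] turn 0.0263
```

Align, lower to about 1 mm above the step, then check that the brush lines up with the gap in both views.

```bash
python3 -m pendant '[[[0,0.001,-0.001,0,0.026],[0,0.001,-0.001,0.02,0.026],[0,0.001,-0.001,0.04,0.026],[0,0.001,-0.001,0.06,0.026],[0,0.001,-0.001,0.068,0.026],[0,0.001,-0.001,0.068,0.026],[0,0.001,-0.001,0.068,0.026],[0,0.001,-0.001,0.068,0.026]]]'
python3 go.py 474.7 -106.7 8 5.7
python3 - <<'E'
from h import *
c=cam('scene'); a=cv2.resize(c['image'][170:330,180:400],None,fx=3,fy=3,interpolation=cv2.INTER_CUBIC)
cv2.imwrite('pics/s2.png',a)
np.savez('s2.npz',**c)
E
```

```text
t: 11.35
eef_pos: [476.3, -105.4, 9.6]
tcp_rot: [-3.142, 0.0, 0.106]
ft_force: [-0.2, 0.3, -1.4]
opening: 0.231
t 11.35 pos [ 476.3 -105.4    9.6] rot [-3.1416e+00  2.0000e-04  1.0610e-01] op 0.231 F [-0.2  0.3 -1.4] -> shift [-0.0017  0.0012  0.0016] turn 0.0066
```

View pics/s2.png

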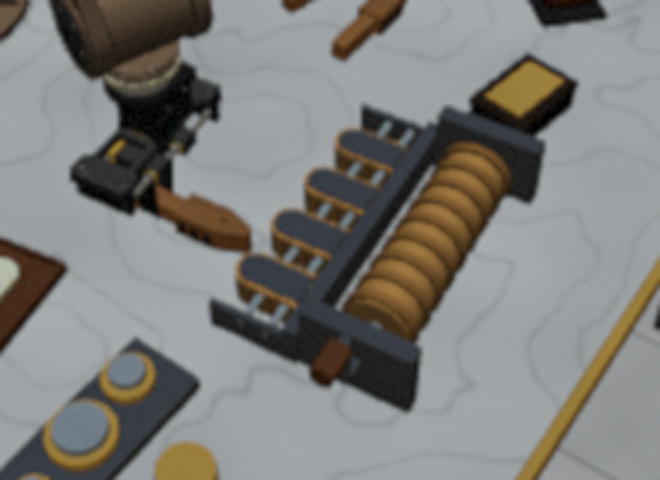

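The crop shows the brush nose at (248,240), pointing at the gap between pads 3 and 4. I'll slide it in gently.

```bash
python3 -m pendant '[[[0,0.01,0.001,0.002,0.006],[0,0.02,0.001,0.002,0.006],[0,0.03,0.001,0.002,0.006],[0,0.04,0.001,0.002,0.006],[0,0.05,0.001,0.002,0.006],[0,0.06,0.001,0.002,0.006],[0,0.07,0.001,0.002,0.006],[0,0.075,0.001,0.002,0.006]]]'
python3 go.py 571.2 -97 8 5.7
python3 -m pendant '[[[0,0.004,0,0,0],[0,0.007,0,0,0],[0,0.01,0,0,0],[0,0.013,0,0,0],[0,0.015,0,0,0],[0,0.017,0,0,0],[0,0.019,0,0,0],[0,0.019,0,0,0]]]'
python3 go.py 571.2 -97 8 5.7
```

```text
t: 12.2
eef_pos: [552.1, -98.6, 7.6]
tcp_rot: [3.141, -0.001, 0.1]
ft_force: [-1.3, -2.9, -1.3]
opening: 0.234
t 12.2 pos [552.1 -98.6   7.6] rot [ 3.1412e+00 -6.0000e-04  9.9900e-02] op 0.234 F [-1.3 -2.9 -1.3] -> shift [ 0.0192  0.0003 -0.0004] turn 0.0004
t: 13.0
eef_pos: [570.2, -96.7, 7.6]
tcp_rot: [3.141, -0.001, 0.1]
ft_force: [0.6, -2.2, -2.6]
opening: 0.229
t 13.0 pos [570.2 -96.7   7.6] rot [ 3.1414e+00 -5.0000e-04  9.9800e-02] op 0.229 F [ 0.6 -2.2 -2.6] -> shift [ 0.0009  0.0004 -0.0004] turn 0.0003
```

```bash
python3 -m pendant '[[[0,0.001,0,0,0],[0,0.002,0,0,0],[0,0.003,0,0,0],[0,0.004,0,0,0],[0,0.005,0,0,0],[0,0.005,0,0,0],[0,0.005,0,0,0],[0,0.005,0,0,0]]]'
python3 go.py 571.2 -97 8 5.7
python3 - <<'E'
from h import *
c=cam('scene'); a=cv2.resize(c['image'][190:320,220:380],None,fx=4,fy=4,interpolation=cv2.INTER_CUBIC)
cv2.imwrite('pics/s3.png',a)
E
```

```text
t: 13.8
eef_pos: [571.3, -96.1, 7.3]
tcp_rot: [-3.14, 0.008, 0.1]
ft_force: [-17.1, -6.9, 6.8]
opening: 0.229
t 13.8 pos [571.3 -96.1   7.3] rot [-3.1396  0.0075  0.0997] op 0.229 F [-17.1  -6.9   6.8] -> shift [-0.0002  0.0009 -0.0007] turn 0.0003
```

View pics/s3.png

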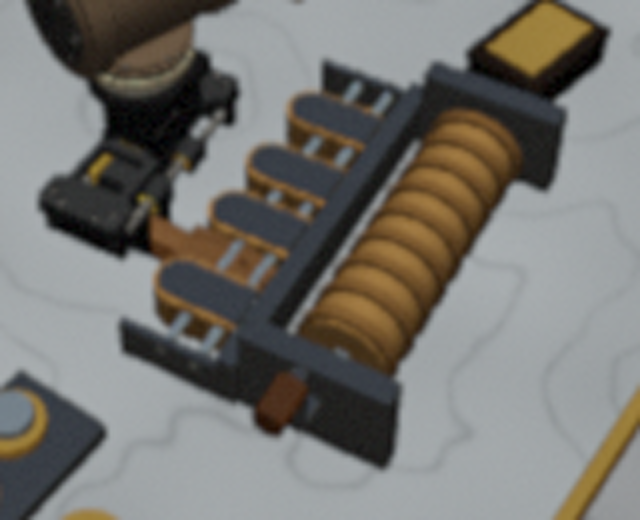

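The crop shows the brush head between pads 3 and 4 at (240,255). The wall stopped it at the expected TCP with 17 N. Release and rise, then re-measure the others.

```bash
python3 -m pendant '[[[0.3,0,0,0,0],[0.45,0,0,0,0],[0.45,0,0,0,0],[0.45,0,0,0,0],[0.45,0,0,-0.02,0],[0.45,0,0,-0.06,0],[0.45,0,0,-0.1,0],[0.45,0,0,-0.1,0]]]'
python3 br.py top2
python3 go.py 491.8 252.2 90 89.1
```

```text
t: 14.65
eef_pos: [577.1, -96.6, 112.4]
tcp_rot: [3.139, -0.008, 0.1]
ft_force: [0.5, -1.0, -0.2]
opening: 0.451
brush [182. 255.] C [398.7 334.5] dim [151.  32.] head 77.8 handle [389.7 292.9]
brush [195. 223.] C [492.5 294.7] dim [148.  27.] head 89.1 handle [491.8 252.2]
t 14.7 pos [576.  -96.4 110. ] rot [ 3.1397 -0.0046  0.1001] op 0.448 F [ 0.5 -0.4 -0.2] -> shift [-0.0491 -0.3553  0.0191] turn -1.455
```

View pics/top2.png

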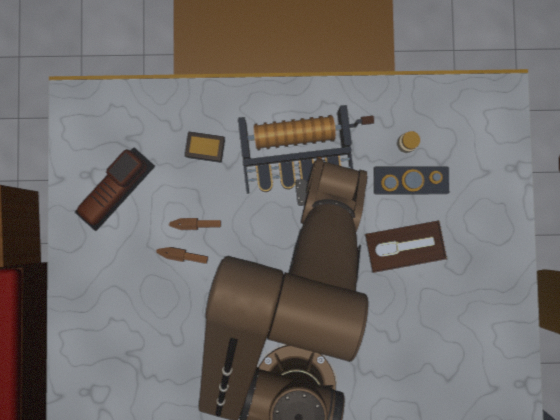

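The two remaining brushes have not moved: (195,223) and (182,255).

```bash
python3 -m pendant '[[[0.6,-0.049,-0.355,0,-1.15],[0.6,-0.049,-0.355,0,-1.15],[0.6,-0.049,-0.355,0,-1.15],[0.6,-0.049,-0.355,0,-1.15],[0.6,-0.049,-0.355,0,-1.15],[0.6,-0.049,-0.355,0,-1.15],[0.6,-0.049,-0.355,0,-1.15],[0.6,-0.049,-0.355,0,-1.15]]]'
python3 go.py 491.8 252.2 6 89.1
```

```text
t: 15.5
eef_pos: [488.7, 256.2, 106.3]
tcp_rot: [-3.14, 0.001, 1.26]
ft_force: [0.3, -0.9, 0.8]
opening: 0.601
t 15.5 pos [488.7 256.2 106.3] rot [-3.1403e+00  6.0000e-04  1.2599e+00] op 0.601 F [ 0.3 -0.9  0.8] -> shift [-0.0028  0.0043  0.1003] turn -0.2952
```

```bash
python3 -m pendant '[[[0.6,-0.003,0.004,0,-0.15],[0.6,-0.003,0.004,0.02,-0.295],[0.6,-0.003,0.004,0.06,-0.295],[0.6,-0.003,0.004,0.09,-0.295],[0.6,-0.003,0.004,0.1,-0.295],[0.6,-0.003,0.004,0.1,-0.295],[0.3,-0.003,0.004,0.1,-0.295],[0,-0.003,0.004,0.1,-0.295]]]'
python3 go.py 491.8 252.2 6 89.1
python3 -m pendant '[[[0,0,0,0,0],[0,0,0,0,0],[0,0,0,0,0],[0,0,0,0,0],[0,0,0,-0.02,0],[0,0,0,-0.06,0],[0,0,0,-0.07,0],[0,0,0,-0.07,0]]]'
python3 go.py 467.8 -37 75 5.7
```

```text
t: 16.3
eef_pos: [494.2, 248.3, 8.8]
tcp_rot: [3.14, -0.001, 1.545]
ft_force: [-0.6, -0.3, -0.0]
opening: 0.482
t 16.3 pos [494.2 248.3   8.8] rot [ 3.1398e+00 -6.0000e-04  1.5448e+00] op 0.482 F [-0.6 -0.3 -0. ] -> shift [ 0.0039 -0.0025  0.0028] turn -0.0103
t: 17.1
eef_pos: [494.1, 248.2, 78.7]
tcp_rot: [3.139, -0.001, 1.545]
ft_force: [0.4, 0.1, -2.1]
opening: 0.228
t 17.1 pos [494.1 248.2  78.7] rot [ 3.1390e+00 -9.0000e-04  1.5448e+00] op 0.228 F [ 0.4  0.1 -2.1] -> shift [-0.2858 -0.0189  0.0034] turn 1.4453
```

```bash
python3 -m pendant '[[[0,-0.286,-0.023,0,1.1],[0,-0.286,-0.023,0,1.1],[0,-0.286,-0.023,0,1.1],[0,-0.286,-0.023,0,1.1],[0,-0.286,-0.023,0,1.1],[0,-0.286,-0.023,0,1.1],[0,-0.286,-0.023,0,1.1],[0,-0.286,-0.023,0,1.1]]]'
python3 go.py 463.8 -37.4 78 5.7
```

```text
t: 17.9
eef_pos: [462.3, -38.5, 76.2]
tcp_rot: [-3.14, 0.002, 0.436]
ft_force: [0.3, 0.1, -2.2]
opening: 0.231
t 17.9 pos [462.3 -38.5  76.2] rot [-3.1403e+00  1.8000e-03  4.3630e-01] op 0.231 F [ 0.3  0.1 -2.2] -> shift [ 0.0018 -0.0004 -0.0018] turn 0.3369
```

```bash
python3 -m pendant '[[[0,0.002,0,0,0.15],[0,0.002,0,0,0.3],[0,0.002,0,0.02,0.337],[0,0.002,0,0.04,0.337],[0,0.002,0,0.06,0.337],[0,0.002,0,0.067,0.337],[0,0.002,0,0.067,0.337],[0,0.002,0,0.067,0.337]]]'
python3 go.py 463.8 -37.4 9 5.7
python3 - <<'E'
from h import *
c=cam('scene'); a=cv2.resize(c['image'][170:330,180:400],None,fx=3,fy=3,interpolation=cv2.INTER_CUBIC)
cv2.imwrite('pics/s4.png',a)
E
```

```text
t: 18.7
eef_pos: [464.7, -36.4, 10.3]
tcp_rot: [-3.141, 0.001, 0.108]
ft_force: [0.0, 0.4, -2.1]
opening: 0.231
t 18.7 pos [464.7 -36.4  10.3] rot [-3.1414e+00  8.0000e-04  1.0780e-01] op 0.231 F [ 0.   0.4 -2.1] -> shift [-0.001   0.0009  0.0013] turn 0.0083
```

View pics/s4.png

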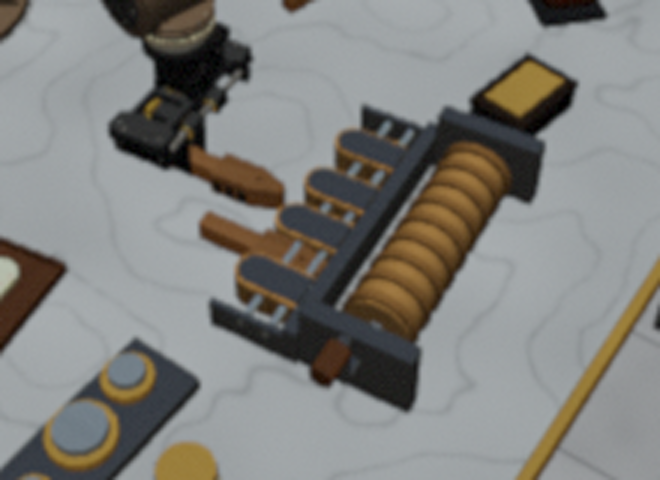

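The first brush sits home at (255,240). The second, nose at (280,197), points at the middle gap. I'll slide it in, offset by 2.5 mm because pad 3 has shifted.

```bash
python3 -m pendant '[[[0,0.01,-0.0015,0.001,0.008],[0,0.02,-0.0015,0.001,0.008],[0,0.03,-0.0015,0.001,0.008],[0,0.04,-0.0015,0.001,0.008],[0,0.05,-0.001,0.001,0.008],[0,0.06,-0.001,0.001,0.008],[0,0.07,-0.001,0.001,0.008],[0,0.075,-0.001,0.001,0.008]]]'
python3 -m pendant '[[[0,0.004,0,0,0],[0,0.007,0,0,0],[0,0.01,0,0,0],[0,0.013,0,0,0],[0,0.015,0,0,0],[0,0.017,0,0,0],[0,0.019,0,0,0],[0,0.019,0,0,0]]]'
python3 go.py 560.3 -27.8 8 5.7
```

```text
t: 19.55
eef_pos: [540.6, -27.3, 9.6]
tcp_rot: [3.141, -0.001, 0.1]
ft_force: [-1.7, 0.4, -2.1]
opening: 0.231
t: 20.35
eef_pos: [558.8, -25.5, 9.7]
tcp_rot: [3.141, -0.001, 0.1]
ft_force: [-0.9, 0.7, -3.1]
opening: 0.227
t 20.35 pos [558.8 -25.5   9.7] rot [ 3.1413e+00 -7.0000e-04  9.9900e-02] op 0.227 F [-0.9  0.7 -3.1] -> shift [0.0013 0.0025 0.0017] turn 0.0004
```

```bash
python3 -m pendant '[[[0,0.001,0,0,0],[0,0.002,0,0.001,0],[0,0.003,0,0.001,0],[0,0.004,0,0.001,0],[0,0.005,0,0.001,0],[0,0.006,0,0.001,0],[0,0.006,0,0.001,0],[0,0.006,0,0.001,0]]]'
python3 go.py 560.3 -27.8 8 5.7
```

```text
t: 21.15
eef_pos: [560.1, -24.9, 8.1]
tcp_rot: [-3.14, 0.009, 0.1]
ft_force: [-20.1, -4.3, 6.2]
opening: 0.227
t 21.15 pos [560.1 -24.9   8.1] rot [-3.14    0.0091  0.0998] op 0.227 F [-20.1  -4.3   6.2] -> shift [-0.0001  0.0029  0.0001] turn 0.0004
```

```bash
python3 -m pendant '[[[0.3,0,0,0,0],[0.45,0,0,0,0],[0.45,0,0,0,0],[0.45,0,0,0,0],[0.45,0,0,-0.02,0],[0.45,0,0,-0.06,0],[0.45,0,0,-0.1,0],[0.45,0,0,-0.1,0]]]'
python3 br.py top3
python3 go.py 389.7 292.9 110 77.8
```

```text
t: 21.95
eef_pos: [566.6, -25.1, 113.3]
tcp_rot: [3.139, -0.008, 0.1]
ft_force: [0.7, -1.3, -0.1]
opening: 0.456
brush [182. 255.] C [399.1 334.4] dim [151.  32.] head 78.8 handle [390.8 292.7]
t 22.0 pos [565.5 -25.  111. ] rot [ 3.1402 -0.005   0.0999] op 0.449 F [-1.8 -0.3  0.3] -> shift [-1.433e-01 -3.338e-01 -2.000e-04] turn -1.258
```

```bash
python3 -m pendant '[[[0.6,-0.142,-0.334,0,-1.18],[0.6,-0.142,-0.334,0,-1.18],[0.6,-0.142,-0.334,0,-1.18],[0.6,-0.142,-0.334,0,-1.18],[0.6,-0.142,-0.334,0,-1.18],[0.6,-0.142,-0.334,0,-1.18],[0.6,-0.142,-0.334,0,-1.18],[0.6,-0.142,-0.334,0,-1.18]]]'
python3 -m pendant '[[[0.6,0,0,0.01,-0.08],[0.6,0,0,0.02,-0.08],[0.6,0,0,0.03,-0.08],[0.6,0,0,0.03,-0.08],[0.6,0,0,0.03,-0.08],[0.6,0,0,0.03,-0.08],[0.6,0,0,0.03,-0.08],[0.6,0,0,0.03,-0.08]]]'
python3 go.py 390.8 292.7 6 78.3
```

```text
t: 22.8
eef_pos: [387.1, 296.2, 107.6]
tcp_rot: [-3.14, 0.001, 1.289]
ft_force: [-0.5, -1.0, -0.0]
opening: 0.599
t: 23.6
eef_pos: [389.9, 293.3, 78.9]
tcp_rot: [3.141, -0.0, 1.359]
ft_force: [0.6, 0.1, -0.1]
opening: 0.598
t 23.6 pos [389.9 293.3  78.9] rot [ 3.1411e+00 -3.0000e-04  1.3594e+00] op 0.598 F [ 0.6  0.1 -0.1] -> shift [-0.0004  0.001   0.0729] turn -0.0072
```

```bash
python3 -m pendant '[[[0.6,0,0.001,0.03,0],[0.6,0,0.001,0.06,0],[0.6,0,0.001,0.072,0],[0.6,0,0.001,0.072,0],[0.3,0,0.001,0.072,0],[0,0,0.001,0.072,0],[0,0,0.001,0.072,0],[0,0,0.001,0.072,0]]]'
python3 -m pendant '[[[0,0,0,0,0],[0,0,0,0,0],[0,0,0,0,0],[0,0,0,-0.02,0],[0,0,0,-0.06,0],[0,0,0,-0.07,0],[0,0,0,-0.07,0],[0,0,0,-0.07,0]]]'
python3 go.py 460.6 35 77 5.7
```

```text
t: 24.4
eef_pos: [391.0, 293.3, 7.3]
tcp_rot: [3.141, -0.001, 1.36]
ft_force: [-0.6, 0.5, -0.5]
opening: 0.321
t: 25.2
eef_pos: [390.3, 292.9, 75.8]
tcp_rot: [-3.141, 0.001, 1.36]
ft_force: [0.0, -0.4, -3.2]
opening: 0.228
t 25.2 pos [390.3 292.9  75.8] rot [-3.1411e+00  6.0000e-04  1.3598e+00] op 0.228 F [ 0.  -0.4 -3.2] -> shift [-0.2374  0.1227 -0.0011] turn 1.2603
```

```bash
python3 -m pendant '[[[0,-0.234,0.122,0,1.19],[0,-0.234,0.122,0,1.19],[0,-0.234,0.122,0,1.19],[0,-0.234,0.122,0,1.19],[0,-0.234,0.122,0,1.19],[0,-0.234,0.122,0,1.19],[0,-0.234,0.122,0,1.19],[0,-0.234,0.122,0,1.19]]]'
python3 -m pendant '[[[0,0,0,0,0.07],[0,0,0,0.01,0.07],[0,0,0,0.03,0.07],[0,0,0,0.05,0.07],[0,0,0,0.063,0.07],[0,0,0,0.067,0.07],[0,0,0,0.067,0.07],[0,0,0,0.067,0.07]]]'
python3 go.py 460.4 37.7 8 5.7
python3 - <<'E'
from h import *
c=cam('scene'); d=cam('top')
a=cv2.resize(c['image'][175:300,210:370],(640,500),interpolation=cv2.INTER_CUBIC)
cv2.imwrite('pics/s5.png',a); cv2.imwrite('pics/top5.png',d['image']);np.savez('s5.npz',**c)
S=np.array([639.4,-19.9,0]);X=np.array([.995,.0992,0]);Y=np.array([-.0992,.995,0])
for x,y,z in [(-40,35,38),(-40,105,38),(-52,75,29),(-40,75,29)]:
    P=c['R']@(S+x*X+y*Y+[0,0,z])+c['t']; u=c['fx']*P[0]/P[2]+c['cx'];v=c['fy']*P[1]/P[2]+c['cy']; print((x,y,z),((u-210)*4).round(),((v-175)*4).round())
E
```

```text
t: 26.0
eef_pos: [460.4, 37.9, 75.0]
tcp_rot: [-3.141, 0.003, 0.162]
ft_force: [-0.2, 0.7, -1.1]
opening: 0.226
t: 26.8
eef_pos: [460.9, 38.8, 9.5]
tcp_rot: [3.142, 0.0, 0.101]
ft_force: [0.3, -0.2, -0.8]
opening: 0.231
t 26.8 pos [460.9  38.8   9.5] rot [3.1415e+00 3.0000e-04 1.0060e-01] op 0.231 F [ 0.3 -0.2 -0.8] -> shift [-0.0006  0.001   0.0015] turn 0.0011
(-40, 35, 38) 291.0 206.0
(-40, 105, 38) 332.0 154.0
(-52, 75, 29) 303.0 178.0
(-40, 75, 29) 315.0 183.0
```

View pics/s5.png

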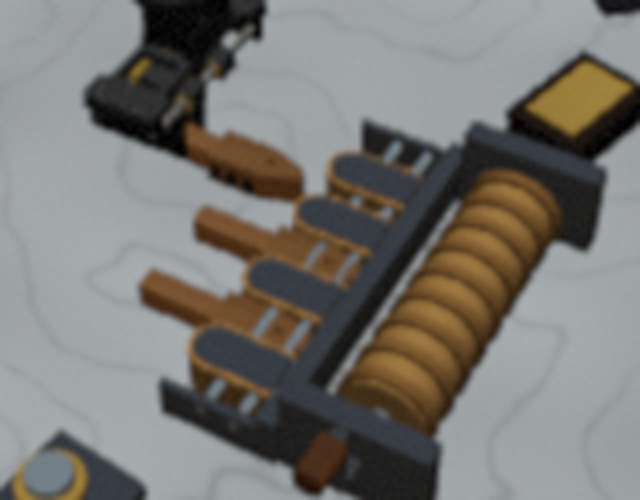

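The two inserted brushes are home. The third's nose is at (301,182), and the narrowed gap 1–2 has its entrance centre at about (315,183), so it is aligned. I'll slide it in.

```bash
python3 -m pendant '[[[0,0.01,0,0.001,0],[0,0.02,0,0.001,0],[0,0.03,0,0.001,0],[0,0.04,0,0.001,0],[0,0.05,0,0.001,0],[0,0.06,0,0.001,0],[0,0.07,0,0.001,0],[0,0.075,0,0.001,0]]]'
python3 -m pendant '[[[0,0.004,0,0,0],[0,0.007,0,0,0],[0,0.01,0,0,0],[0,0.013,0,0,0],[0,0.015,0,0,0],[0,0.017,0,0,0],[0,0.019,0,0,0],[0,0.019,0,0,0]]]'
python3 -m pendant '[[[0,0.001,0,0,0],[0,0.002,0,0.001,0],[0,0.003,0,0.001,0],[0,0.004,0,0.001,0],[0,0.005,0,0.001,0],[0,0.006,0,0.001,0],[0,0.006,0,0.001,0],[0,0.006,0,0.001,0]]]'
python3 go.py 556.8 47.2 8 5.7
```

```text
t: 27.7
eef_pos: [535.8, 46.6, 8.3]
tcp_rot: [-3.141, 0.002, 0.1]
ft_force: [-4.7, 2.7, -2.1]
opening: 0.231
t: 28.5
eef_pos: [554.9, 48.1, 8.6]
tcp_rot: [3.142, -0.001, 0.1]
ft_force: [-2.6, 2.9, -2.1]
opening: 0.23
t: 29.3
eef_pos: [557.0, 48.5, 7.2]
tcp_rot: [-3.141, 0.008, 0.1]
ft_force: [-17.3, -1.7, 5.2]
opening: 0.231
t 29.3 pos [557.   48.5   7.2] rot [-3.1412  0.0077  0.1002] op 0.231 F [-17.3  -1.7   5.2] -> shift [-0.0003  0.0012 -0.0008] turn 0.0007
```

```bash
python3 -m pendant '[[[0.3,0,0,0,0],[0.45,0,0,0,0],[0.45,0,0,0,0],[0.45,0,0,0,0],[0.45,0,0,-0.02,0],[0.45,0,0,-0.06,0],[0.45,0,0,-0.11,0],[0.45,0,0,-0.14,0]]]'
python3 -m pendant '[[[0.45,0,0.3,0,0],[0.2,0,0.3,0,0],[0,0,0.3,0,0],[0,0,0.3,0,0],[0,0,0.3,0,0],[0,0,0.3,0,0],[0,0,0.3,0,0],[0,0,0.3,0,0]]]'
python3 go.py 622.5 -437.5 60 5.7
python3 - <<'E'
from h import *
c=cam('scene'); a=cv2.resize(c['image'][150:370,110:370],(780,660),interpolation=cv2.INTER_CUBIC)[:600]
cv2.imwrite('pics/s6.png',a)
d=dict(np.load('top0.npz'));W=cloud(d)
for u,v,r in[(412.5,179.8,6),(435.5,176.8,3),(389.5,182.4,4)]:
    vv,uu=np.mgrid[:420,:560]; m=np.hypot(uu-u,vv-v)<r; print(np.nanmean(W[m][:,2]).round(1),m.sum())
print('table',np.nanmean(W[205:220,380:440,2]),'panel',np.nanmean(W[189:191,380:440,2]),np.nanmean(W[169:171,420:430,2]))
E
```

```text
t: 30.1
eef_pos: [561.4, 48.7, 150.9]
tcp_rot: [3.141, -0.004, 0.1]
ft_force: [-0.1, 0.3, -0.2]
opening: 0.45
t: 30.9
eef_pos: [590.1, -250.8, 147.3]
tcp_rot: [-3.141, 0.0, 0.098]
ft_force: [-0.3, 0.6, 0.4]
opening: 0.009
t 30.9 pos [ 590.1 -250.8  147.3] rot [-3.1415e+00  2.0000e-04  9.7700e-02] op 0.009 F [-0.3  0.6  0.4] -> shift [0.0141 0.189  0.0872] turn -0.0018
41.9 116
41.9 28
41.9 52
table 0.021042287790301983 panel 23.949973726275413 20.42655138663364
```

View pics/s6.png

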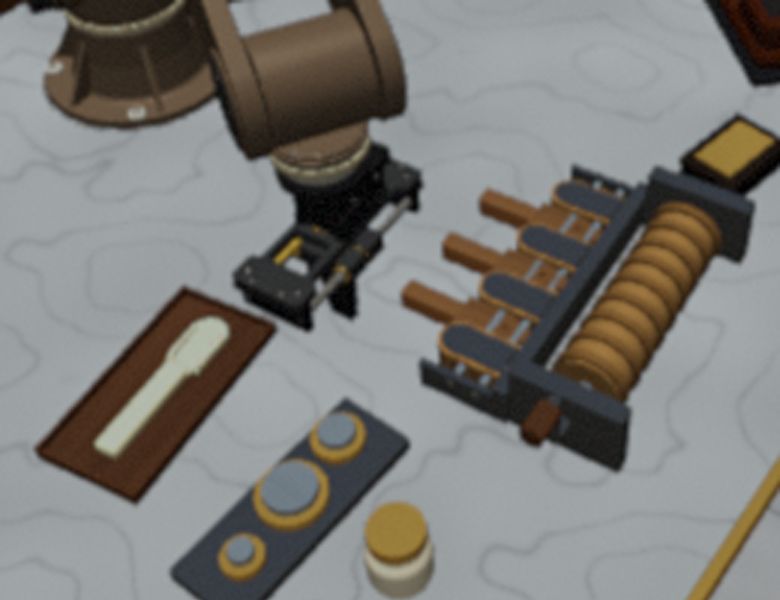

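All three brushes sit at equal depth in their gaps, with the horn in the tray. The push tops are at z≈42. Hover over the small push and check the brush poses from the top camera.

```bash
python3 -m pendant '[[[0,0.013,0.186,0,0],[0,0.013,0.186,0,0],[0,0.013,0.186,0,0],[0,0.013,0.186,0.03,0],[0,0.013,0.186,0.06,0],[0,0.013,0.186,0.087,0],[0,0.013,0.186,0.087,0],[0,0.013,0.186,0.087,0]]]'
python3 go.py 621.2 -434.8 45 5.7
python3 - <<'E'
from h import *
c=cam('top'); im=c['image']; np.savez('top7.npz',**c)
cv2.imwrite('pics/top7.png',cv2.resize(im[95:280,225:460],None,fx=3.4,fy=3.4,interpolation=cv2.INTER_CUBIC)[:600])
hsv=cv2.cvtColor(im,cv2.COLOR_BGR2HSV)
m=((hsv[...,0]<20)&(hsv[...,1]>90)&(hsv[...,2]>40)).astype(np.uint8); m[:172]=0;m[220:]=0;m[:,:250]=0;m[:,350:]=0
S=np.array([639.4,-19.9]);X=np.array([.995,.0992]);Y=np.array([-.0992,.995])
for k in cv2.findContours(m,cv2.RETR_EXTERNAL,cv2.CHAIN_APPROX_NONE)[0]:
    if cv2.contourArea(k)<30: continue
    P=np.array([ray(c,u,v,28)[:2] for u,v in k[:,0]])-S; q=np.c_[P@X,P@Y]
    h=q[q[:,0]<-58]
    print(cv2.contourArea(k),'x',q[:,0].min().round(1),q[:,0].max().round(1),'handle y',h[:,1].min().round(1),h[:,1].max().round(1), 'slope',np.polyfit(h[:,0],h[:,1],1)[0].round(3))
E
```

```text
t: 31.75
eef_pos: [622.6, -432.4, 61.4]
tcp_rot: [3.142, -0.0, 0.101]
ft_force: [-0.4, 0.1, 0.7]
opening: 0.005
t 31.75 pos [ 622.6 -432.4   61.4] rot [ 3.1416 -0.      0.1014] op 0.005 F [-0.4  0.1  0.7] -> shift [-0.0016  0.0023  0.0164] turn 0.0019
267.0 x -109.5 -2.6 handle y -90.8 -71.3 slope 0.003
258.0 x -109.5 6.5 handle y -11.1 7.1 slope 0.016
331.5 x -109.8 15.9 handle y 68.8 86.1 slope 0.029
```

View pics/top7.png

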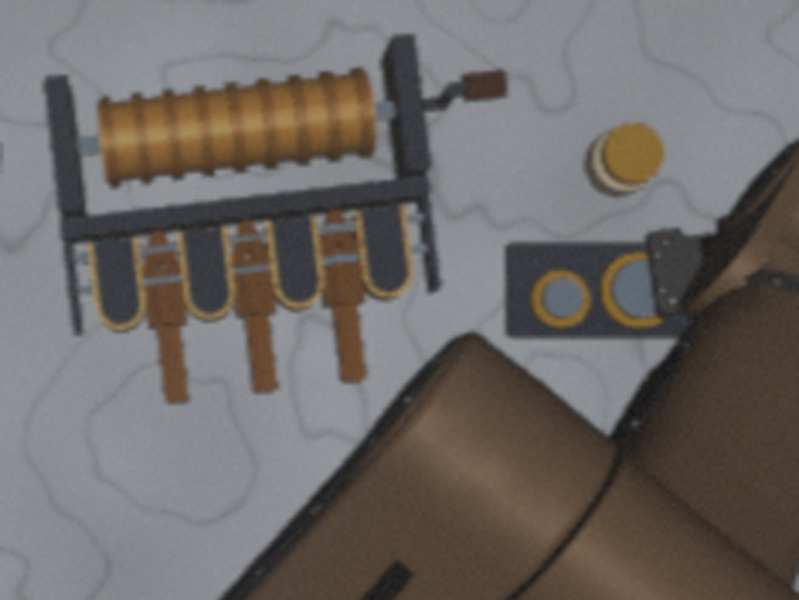

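All three handles end at scraper x = −109.5 (−110.5 is fully home), with y about −81, −2 and +77, and they are in line. Press small.

```bash
python3 -m pendant '[[[0,-0.001,0.002,0.005,0],[0,-0.001,0.002,0.01,0],[0,-0.001,0.002,0.014,0],[0,-0.001,0.002,0.018,0],[0,-0.001,0.002,0.02,0],[0,-0.001,0.002,0.02,0],[0,-0.001,0.002,0.02,0],[0,-0.001,0.002,0.02,0]]]'
python3 go.py 621.2 -434.8 36 5.7
```

```text
t: 32.6
eef_pos: [621.0, -435.7, 40.9]
tcp_rot: [3.141, -0.0, 0.1]
ft_force: [-0.6, 1.1, 2.2]
opening: 0.004
t 32.6 pos [ 621.  -435.7   40.9] rot [ 3.1414 -0.      0.0998] op 0.004 F [-0.6  1.1  2.2] -> shift [ 0.0002 -0.0008  0.0049] turn 0.0003
```

```bash
python3 -m pendant '[[[0,0,0,0.001,0],[0,0,0,0.002,0],[0,0,0,0.003,0],[0,0,0,0.004,0],[0,0,0,0.004,0],[0,0,0,0.004,0],[0,0,0,0.004,0],[0,0,0,0.004,0]]]'
python3 go.py 621.2 -434.8 36 5.7
python3 -m pendant '[[[0,0,0,0.001,0],[0,0,0,0.002,0],[0,0,0,0.003,0],[0,0,0,0.003,0],[0,0,0,0.003,0],[0,0,0,0.003,0],[0,0,0,0.003,0],[0,0,0,0.003,0]]]'
python3 go.py 621.2 -434.8 36 5.7
```

```text
t: 33.4
eef_pos: [621.1, -435.7, 36.7]
tcp_rot: [3.141, -0.0, 0.1]
ft_force: [-0.6, 1.2, 4.1]
opening: 0.008
t 33.4 pos [ 621.1 -435.7   36.7] rot [ 3.1415 -0.      0.0998] op 0.008 F [-0.6  1.2  4.1] -> shift [ 0.0002 -0.0008  0.0007] turn 0.0004
t: 34.2
eef_pos: [621.2, -435.7, 36.0]
tcp_rot: [3.141, -0.001, 0.1]
ft_force: [-7.0, 5.1, 19.4]
opening: 0.003
t 34.2 pos [ 621.2 -435.7   36. ] rot [ 3.1407e+00 -7.0000e-04  9.9900e-02] op 0.003 F [-7.   5.1 19.4] -> shift [ 0.0001 -0.0009  0.    ] turn 0.0004
```

```bash
python3 -m pendant '[[[0,0,0,-0.015,0],[0,0,0,-0.035,0],[0,0,-0.03,-0.035,0],[0,0,-0.07,-0.035,0],[0,0,-0.11,-0.035,0],[0,0,-0.141,-0.035,0],[0,0,-0.141,-0.035,0],[0,0,-0.141,-0.035,0]]]'
python3 go.py 606.5 -295.2 44 5.7
```

```text
t: 35.0
eef_pos: [607.5, -295.2, 68.9]
tcp_rot: [3.141, -0.001, 0.101]
ft_force: [-0.6, -0.6, -0.4]
opening: 0.007
t 35.0 pos [ 607.5 -295.2   68.9] rot [ 3.141e+00 -5.000e-04  1.009e-01] op 0.007 F [-0.6 -0.6 -0.4] -> shift [-0.001  -0.0001  0.0249] turn 0.0014
```

```bash
python3 -m pendant '[[[0,-0.001,0,0.01,0],[0,-0.001,0,0.02,0],[0,-0.001,0,0.025,0],[0,-0.001,0,0.028,0],[0,-0.001,0,0.03,0],[0,-0.001,0,0.032,0],[0,-0.001,0,0.033,0],[0,-0.001,0,0.033,0]]]'
python3 -m pendant '[[[0,0,0,0.0005,0],[0,0,0,0.001,0],[0,0,0,0.0015,0],[0,0,0,0.0015,0],[0,0,0,0.0015,0],[0,0,0,0.0015,0],[0,0,0,0.0015,0],[0,0,0,0.0015,0]]]'
python3 go.py 613.4 -365 36 5.7
```

```text
t: 35.8
eef_pos: [606.0, -295.8, 36.3]
tcp_rot: [3.141, -0.0, 0.1]
ft_force: [-3.8, -2.5, 5.2]
opening: 0.007
t: 36.6
eef_pos: [606.0, -295.8, 36.1]
tcp_rot: [3.14, -0.001, 0.1]
ft_force: [-7.3, -0.3, 17.4]
opening: 0.003
t 36.6 pos [ 606.  -295.8   36.1] rot [ 3.1405e+00 -7.0000e-04  1.0000e-01] op 0.003 F [-7.3 -0.3 17.4] -> shift [0.0005 0.0696 0.0002] turn 0.0005
```

Medium bottomed. Now the large one.

```bash
python3 -m pendant '[[[0,0,0,-0.015,0],[0,0,0,-0.035,0],[0,0,0.03,-0.035,0],[0,0,0.06,-0.035,0],[0,0,0.07,-0.035,0],[0,0,0.07,-0.035,0],[0,0,0.07,-0.035,0],[0,0,0.07,-0.035,0]]]'
python3 -m pendant '[[[0,0,0,0.01,0],[0,0,0,0.02,0],[0,0,0,0.025,0],[0,0,0,0.028,0],[0,0,0,0.03,0],[0,0,0,0.032,0],[0,0,0,0.033,0],[0,0,0,0.033,0]]]'
python3 -m pendant '[[[0,0,0,0.0005,0],[0,0,0,0.001,0],[0,0,0,0.0015,0],[0,0,0,0.0015,0],[0,0,0,0.0015,0],[0,0,0,0.0015,0],[0,0,0,0.0015,0],[0,0,0,0.0015,0]]]'
python3 go.py 613.4 -365 36 5.7
```

```text
t: 37.4
eef_pos: [613.0, -363.9, 69.1]
tcp_rot: [-3.141, 0.0, 0.101]
ft_force: [0.5, 0.2, 0.6]
opening: 0.003
t: 38.2
eef_pos: [613.0, -365.0, 36.5]
tcp_rot: [-3.142, -0.0, 0.1]
ft_force: [-1.3, 2.7, 3.8]
opening: 0.001
t: 39.0
eef_pos: [613.1, -365.1, 36.2]
tcp_rot: [3.141, -0.001, 0.1]
ft_force: [-4.5, 5.1, 13.4]
opening: 0.004
t 39.0 pos [ 613.1 -365.1   36.2] rot [ 3.1411e+00 -6.0000e-04  9.9900e-02] op 0.004 F [-4.5  5.1 13.4] -> shift [ 0.0003 -0.      0.0002] turn 0.0004
```

```bash
python3 -m pendant '[[[0,0,0,-0.02,0],[0,0,0,-0.06,0],[0,0,0,-0.1,0],[0,0,0,-0.14,0],[0,0,0,-0.16,0],[0,0,0,-0.16,0],[0,0,0,-0.16,0],[0,0,0,-0.16,0]]]'
python3 -m pendant '[[[0,0,-0.18,0,0],[0,0,-0.18,0,0],[0,0,-0.18,0,0],[0,0,-0.18,0,0],[0,0,-0.18,0,0],[0,0,-0.18,0,0],[0,0,-0.18,0,0],[0,0,-0.18,0,0]]]'
python3 - <<'E'
from h import *
c=cam('scene'); cv2.imwrite('pics/s8.png',cv2.resize(c['image'][150:370,110:370],(709,600),interpolation=cv2.INTER_CUBIC))
print(env.state()['qvel'].round(3),env.state()['ft_force'].round(1))
E
```

```text
t: 39.8
eef_pos: [612.5, -364.9, 192.8]
tcp_rot: [-3.14, 0.002, 0.1]
ft_force: [0.1, 0.5, -0.4]
opening: 0.005
t: 40.6
eef_pos: [595.0, -187.2, 194.0]
tcp_rot: [-3.141, 0.001, 0.098]
ft_force: [0.4, 0.0, -0.9]
opening: 0.008
[ 0.002 -0.005  0.003 -0.     0.001  0.002] [-0.3 -0.1 -0.2]
```

View pics/s8.png

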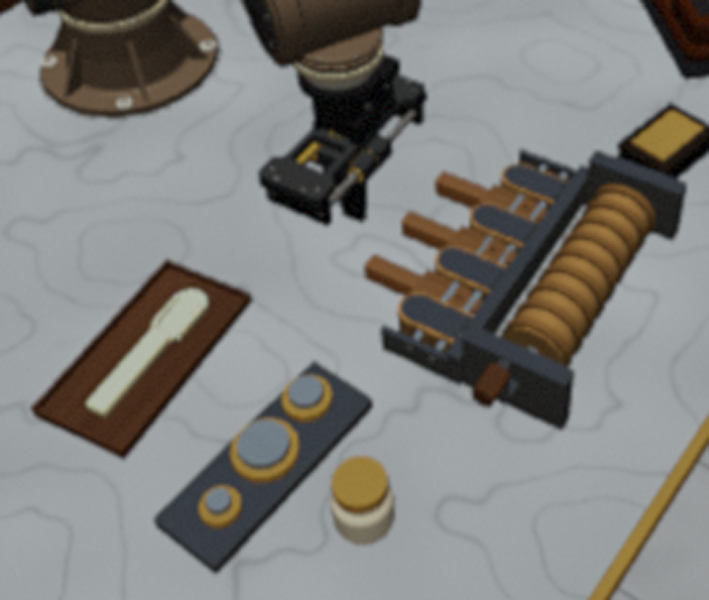

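The last picture shows all three brushes home in their gaps and the horn flat in the tray. The pushes are out and the robot is clear of everything. Handing in.

```bash
python3 -c "
from cell import env
print(env.job_done(), env.state()['t'])"
```

```text
the job is handed in; nothing more can be done
the job is handed in; nothing more can be done
```

I finished the job and handed it in after about 41 s of robot time; no verdict is reported.

- **Shoehorn:** it lies flat in the tray, near the centre and parallel to it, in the last picture.
- **Brush cartridges:** all three present are between pads, one in each gap. I pushed each one until the back wall stopped it (17–20 N), within about 1 mm along the slide of the expected home position. In the top view taken before the pressing, all three handles ended at scraper x = −109.5 mm, where −110.5 mm is fully home. They were in line within 0.03 rad, at y about −81, −2 and +77 mm.
- **Pushes:** I pressed small, then medium, then large, each down to its stop (13–19 N at the tool, with about 6 mm of travel).
- **Last check:** the final picture shows the pushes out, the cream jar and polish box apparently undisturbed, and the arm clear. The shoe is only partly in that picture; I never worked near it, and it had not moved in earlier views.

No check failed or disagreed in a way that mattered. The back wall measured about 4–8 mm nearer in the image than the 45 mm given, but the contact positions agreed with the given figure. One move call contained a mistaken extra row while the arm held the shoehorn high above the tray; it had no visible effect.

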